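Tip a carton over a sill into its spring holder

TASK

Load the cardboard carton of wipes into the grey bench holder: slide it upright along the bench, square and between the flared wings, until its foot meets the holder's low front sill (find it by feel, as the tray's setting differs), then push high against its back so that it tips over the sill and lies on its side in the holder with the pale tear-off panel on top. Then push it in against the spring plate until its tail drops down behind the sill and it lies level and held. Treat it gently, never pressing it with more than about 20 N, and leave the bottles and vials beside the holder alone.

Things in the scene. Friction and masses are not known exactly. Their poses are not given: they have to be found in the camera images.
- carton: closed brown cardboard carton, 90 mm deep (its x), 100 wide (y), 150 tall (z), 0.25 to 0.5 kg, evenly filled; starts standing, x axis toward the holder (up to 0.2 rad off). Origin: centre of the underside. A flush pale oval panel is on its back (-x) face. Too wide to grasp: push it. Pushed above about 45 mm high on the open bench it may tip too early. Laid in the holder, its z points in, its x down.
- carton_center (a point): centre of the carton, half-way up its 150 mm height
- carton_foot (a point): middle of the carton's leading bottom edge (45 mm in +x from its origin), the edge that meets the sill. With the foot at the sill, a push 120 to 135 mm high tips the carton; it falls by itself once leaning more than about 35 degrees, after the pushed point has gone some 70 mm. Sliding it on the bench takes 1 to 4 N; at the sill the force climbs steeply
- carton_base (a point): centre of the carton's underside (its origin). Once the carton lies over the sill this is the centre of its tail end face, where it is pushed in; the tail then overhangs the sill's front by 10 to 50 mm. Fully home it lies 6 to 8 mm past the sill's front face, 50 mm above the bench
- holder: grey metal holder fixed to the bench. Origin on the bench midway between its two side rails, +x points into it, z up. Rails 40 mm high, 110 apart inside, x -12 to 190 mm; two wings, 40 high, flare before them from 110 apart to 156 apart at x = -59. Between the rails a tray is clamped at a setting that differs each time and is not measured: its sill's front face is within 8 mm either way of x = 0
- sill_nominal (a point): middle of the top of the sill's front face if the tray were at mid setting (holder x 0, 14 mm high); the real sill is up to 8 mm nearer or farther, to be found by feel. Sill 6 mm thick, 14 high; tray floor behind it 5 high, so the tail has to pass the sill and go down 9 mm
- plate_nominal (a point): centre of the sprung plate's face at mid setting (150 mm past the sill front, 19 mm high). It yields 11.5 mm to a hard stop: 2 N at first, 0.4 N more per mm. The tail can drop about 3 mm before the stop; sliding in takes up to 12 N in all, then force climbs steeply. Finger friction can hold the tail up: move the fingers 10 to 15 mm down while they press; the spring then holds it behind the sill
- bottle_a: brown glass bottle with a black cap, 48 mm across, 114 mm tall, standing to the right of the holder; bystander, origin at its underside
- bottle_b: the same kind of bottle, standing to the left of the holder; bystander
- vial_a: small white-capped glass vial, 23 mm across, 45 mm tall, right of the holder near its front; bystander, origin at its underside
- vial_b: the same kind of vial, left of the holder near its front; bystander
There are look-alikes about, which are no part of the job. Leave any green look-alike of the carton alone.

How it is judged:
On the way, in this order (a step that is already met when the one before it is completed fails the run):
1. the carton stands upright with its foot at the sill (at most 16 mm short of the sill's mid setting) (x of carton_foot in the frame of holder above -0.016 m and angle between carton's own z axis and vertical below 0.12 rad), for 0.1 s.
2. the carton lies on its side over the sill, panel up, between the side walls (angle between carton's own x axis and vertical above 2.97 rad and x of carton_center in the frame of holder above 0 m and z of carton_center in the frame of holder below 0.065 m), for 0.2 s.
At the end, for the whole second after the job is handed in: the carton lies level (within about 2 degrees), panel up, down on the holder's floor (tail centre 46 to 53 mm high) between the side walls, its tail behind the sill (wherever the tray is set: tail centre at holder x -5 to 19 mm), at rest (angle between carton's own x axis and vertical above 3.105 rad and x of carton_base in the frame of holder between -0.005 and 0.019 m and z of carton_base in the frame of holder between 0.046 and 0.053 m and y of carton_center in the frame of holder between -0.008 and 0.008 m and linear speed of carton below 0.01 m/s); the robot touches nothing.
It fails at once if the hand or arm presses the carton with more than 30 N (contact force between any of the fingers, the arm and carton above 30 N).
It fails at once if a bottle or vial beside the holder is moved more than 15 mm or knocked over (distance of any of bottle_a, bottle_b, vial_a, vial_b from where it was at the start of the episode above 0.015 m or angle between any of bottle_a, bottle_b, vial_a, vial_b's own z axis and vertical above 0.4 rad).
It also fails if it takes over 72 s, if anything falls off the work surface, if the arm or the gripper's body presses on something with over 40 N, if the wrist force passes 120 N, or if a joint passes its speed limit or range.

ROBOT

A 7-joint arm with a two-finger parallel gripper is mounted at the origin on the work surface; the furniture and walls round the work are solid. World frame = base frame: x ahead of the robot, y to its left, z up, the work surface at z = 0. Lengths are in m, angles in rad, forces in N, time in s.
With the tool pointing down it reaches from about 0.4 to 0.9 m from the base axis. Payload 5.6 kg.
Tool frame: the origin (TCP) lies midway between the tips of the shut fingers; the grasp point (between the pads) lies 19 mm behind it; y points along the fingers, z is the direction in which the jaws open and shut, and the axes are right-handed (so a half turn about y gives the same grasp; the last joint's range is limited). The gripper opens to 92 mm and grips with 3 to 60 N. Pads are 20 mm wide; open, the fingers measure 128 mm over their backs; the gripper's body (75 mm by 189 mm) begins 69 mm behind the grasp point.
Start: joints at [1.19, 0.468, -0.012, 1.603, 0.006, 1.071, -0.056], TCP at [0.215, -0.613, 0.215] pointing down, gripper open.
Joint ranges: [-2.53, 2.53], [-0.31, 2.02], [-1.57, 1.55], [0.28, 2.44], [-1.29, 4.43], [0.15, 1.84], [-2.92, 2.92]. Speed limits (rad/s): [2.57, 2.57, 3.14, 3.14, 3.14, 3.14, 3.14].

INTERFACE

Orientations are given as a 3x3 rotation matrix whose columns are the frame's x, y, z axes.
In Python, from station import env, effector, solver, viewer, workorder, search_frame, tip_of gives the robot as it stands. Calls block until the motion is done:
- env.reach(position, orientation): joint-space move of the TCP to a pose.
- env.movel(position, frame=None, rate=0.15): straight line of the TCP; frame=None keeps the orientation; rate is the mean speed in m/s.
- env.goto_joints(angles): joint-space move.
- effector.release() and effector.grasp(squeeze=None): open the fingers fully, or close them until they stop; squeeze is the grip in N (None keeps the last).
- env.pause(seconds).
- solver.inverse_kinematics(position, orientation): joint angles nearest the present ones, or None.
- env.sense(): the state.
- viewer.read_camera(name): name is "scene" or "top"; returns (picture, depth): 400x640x3 uint8, red, green, blue; 400x640 float32, m along the optical axis (not along the pixel's ray), 0 where there is no reading.
- viewer.camera_info(name): a dict with "intrinsics" (3x3 intrinsics, pixels), "eye" and "rotation" of the camera in the world. Camera axes: x right, y up, looking along -z (the intrinsics and any distortion apply to the point x, -y, -z); pixel columns grow to the right and rows downward; lengths in m; the calibration is good to about 2 mm. A picture is of the moment at which its call begins. camera_info takes no time and is no camera call.
A pose or a line that the arm cannot do raises env.PlanningError and nothing moves.
- workorder.finish_job(): hands the job in, once; it reports no verdict.
Trained networks look in the newest picture that a camera, given by its name, has taken for a name from the list of things; names that differ only in an ending like _2 or _b are one class to them, and where a whole thing is asked for, a point or a joint stands for the part that bears it (a point fixed in the world has none). Each returns a list of dicts, best first, with "score" (0 to 1); they miss things now and then, are a little off and sometimes report something else, mostly with a low value. They report only what shows in the picture. A call takes as long as a camera call. They do not tell look-alikes from the thing itself.
- search_frame(camera, name): "at" ([x, y, z] in m, in world coordinates, good to about 4 mm: the middle of the surface that is visible of it).
- tip_of(camera, name): "at" ([x, y, z] in m, in world coordinates, good to about 4 mm: a listed point, or the origin of a listed thing).
The state is a dict: "t": time; "joint_positions": joint angles; "joint_velocities": joint speeds; "tau": joint torques, N m; "ee_pos": TCP position; "tcp_rot": TCP orientation; "wrist_force": force on the tool from outside, world axes, zero at the start; "moment": the same for the moment, N m; "gripper_width": finger opening in m.
Only numpy, scipy, OpenCV 4.12 (cv2) and the standard library are available. Lean on these libraries where they do the work, as an engineer would, in place of code of your own. Each camera call takes 0.05 s, during which the arm holds its last target. There are 200 camera calls.

## Working session

There is one attempt and no reset: what is moved stays moved. The work goes in short steps, each a Python script; the robot and the scene stay as the last script left them, time stands still between calls to the robot, and variables do not carry over. Pictures are saved under pics/ and viewed, about 8 in all and at most 12, crops included, and the job is handed in when it is done.

```bash
mkdir -p pics; ls; python3 - <<'E'
from station import *
import cv2,numpy as np
for c in("scene","top"):
    p,d=viewer.read_camera(c);cv2.imwrite(f"pics/{c}0.png",p[...,::-1]);np.save(f"pics/{c}0.npy",d)
    i=viewer.camera_info(c);print(c,np.round(i["intrinsics"],1).tolist(),np.round(i["eye"],3),np.round(i["rotation"],3).tolist(),[k for k in i])
    for n in("carton","holder","bottle_a","vial_a"):
        print(n,[(np.round(r["at"],3).tolist(),round(r["score"],2)) for r in search_frame(c,n)])
    for n in("carton_foot","carton_base","carton_center","holder","sill_nominal","plate_nominal"):
        print("tip",n,[(np.round(r["at"],3).tolist(),round(r["score"],2)) for r in tip_of(c,n)])
s=env.sense();print(s["t"],s["ee_pos"],np.round(s["tcp_rot"],2).tolist(),s["gripper_width"])
E
```

```text
pics
scene [[401.1, 0.0, 319.2], [0.0, 401.1, 201.6], [0.0, 0.0, 1.0]] [ 1.224 -0.561  0.456] [[0.433, -0.411, 0.802], [0.901, 0.175, -0.397], [0.022, 0.895, 0.446]] ['intrinsics', 'eye', 'rotation']
carton [([0.404, -0.133, 0.095], 0.57), ([0.45, -0.308, 0.088], 0.56)]
holder [([0.626, -0.224, 0.014], 0.65)]
bottle_a [([0.675, -0.333, 0.058], 0.83), ([0.596, -0.105, 0.062], 0.75), ([0.53, -0.138, 0.028], 0.74)]
vial_a [([0.62, -0.354, 0.028], 0.85), ([0.53, -0.138, 0.027], 0.67), ([0.45, -0.31, 0.091], 0.42)]
tip carton_foot [([0.406, -0.092, 0.004], 0.95), ([0.457, -0.268, -0.001], 0.89)]
tip carton_base [([0.417, -0.291, 0.002], 0.75)]
tip carton_center [([0.367, -0.11, 0.072], 0.69), ([0.419, -0.29, 0.071], 0.62)]
tip holder [([0.54, -0.248, -0.001], 0.82)]
tip sill_nominal [([0.544, -0.242, 0.014], 0.79), ([0.682, -0.195, 0.021], 0.28)]
tip plate_nominal [([0.683, -0.195, 0.021], 0.9)]
top [[388.1, 0.0, 320.9], [0.0, 388.1, 196.1], [0.0, 0.0, 1.0]] [ 0.02 -0.13  0.76] [[-0.163, 0.777, -0.607], [-0.987, -0.127, 0.102], [0.002, 0.616, 0.788]] ['intrinsics', 'eye', 'rotation']
carton [([0.337, -0.11, 0.149], 0.61), ([0.43, -0.235, 0.151], 0.59)]
holder [([0.619, -0.214, 0.003], 0.57)]
bottle_a [([0.57, -0.096, 0.074], 0.72)]
vial_a [([0.51, -0.133, 0.042], 0.66), ([0.604, -0.34, 0.04], 0.63)]
tip carton_foot []
tip carton_base [([0.521, -0.137, -0.001], 0.28)]
tip carton_center [([0.539, -0.241, 0.015], 0.43)]
tip holder [([0.537, -0.248, -0.002], 0.78)]
tip sill_nominal [([0.541, -0.243, 0.015], 0.68)]
tip plate_nominal []
1.1 [ 0.2153838  -0.61328325  0.21462344] [[-0.94, -0.0, 0.33], [-0.33, -0.0, -0.94], [0.0, -1.0, 0.0]] 0.09196566900598382
```

```bash
python3 -c "
import cv2,numpy as np
a=cv2.imread('pics/scene0.png');b=cv2.imread('pics/top0.png')
cv2.imwrite('pics/both0.png',cv2.resize(np.vstack([a,b]),(480,600)))"
```

```text
(no output)
```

View pics/scene0.png

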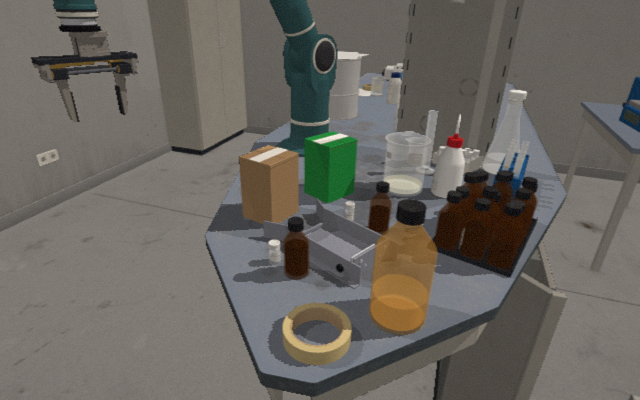

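View pics/top0.png

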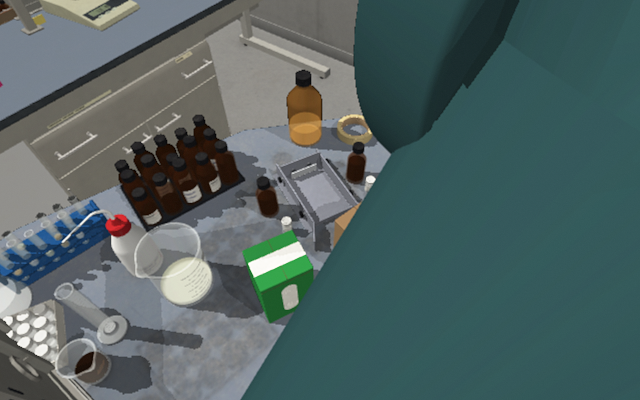

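The brown carton at scene (270,185) has the match for "brown cardboard"; the one at scene (330,165) / top (280,275) is the green look-alike. The holder is at scene (335,245), with vials and bottles either side. Next I fit the carton top and the holder from depth, and check IK.

```bash
cat > h.py <<'E'
from station import *
import cv2,numpy as np
def cloud(c,d):
    i=viewer.camera_info(c);K=np.array(i["intrinsics"]);v,u=np.mgrid[:400,:640]
    P=np.stack([(u-K[0,2])/K[0,0]*d,-(v-K[1,2])/K[1,1]*d,-d],-1)
    return P@np.array(i["rotation"]).T+np.array(i["eye"])
def R(yaw,tilt):  # approach leans forward along yaw by tilt from vertical; jaw axis horizontal across
    f=np.array([np.cos(yaw),np.sin(yaw),0]);y=np.sin(tilt)*f+np.array([0,0,-np.cos(tilt)])
    z=np.array([np.sin(yaw),-np.cos(yaw),0]);return np.stack([np.cross(y,z),y,z],1)
E
python3 - <<'E'
from h import *
d=np.load("pics/scene0.npy");im=cv2.imread("pics/scene0.png");P=cloud("scene",d);ok=d>0
hsv=cv2.cvtColor(im,cv2.COLOR_BGR2HSV)
box=(P[...,0]>.33)&(P[...,0]<.52)&(P[...,1]>-.4)&(P[...,1]<-.19)&ok
t=box&(P[...,2]>.143)&(P[...,2]<.16)
print("top n",t.sum(),np.median(P[t][:,2]))
r=cv2.minAreaRect(P[t][:,:2].astype(np.float32)*1000);print("carton top rect",r)
s=box&(P[...,2]>.03)&(P[...,2]<.13);r=cv2.minAreaRect(P[s|t][:,:2].astype(np.float32)*1000);print("all",r)
w=(P[...,0]>.46)&(P[...,0]<.8)&(P[...,1]>-.36)&(P[...,1]<-.08)&ok&(P[...,2]>.036)&(P[...,2]<.042)
Q=P[w];
# top-down map of heights
M=np.zeros((300,360,3),np.uint8)
b=(P[...,0]>.3)&(P[...,0]<.8)&(P[...,1]>-.45)&(P[...,1]<0)&ok
M=np.zeros((900//2*2//2+150,750,3),np.uint8)[:600]
X=((P[b][:,0]-.35)/.4*750).astype(int);Y=((-.07-P[b][:,1])/.32*600).astype(int);k=(X>=0)&(X<749)&(Y>=0)&(Y<599)
col=im[b][k]
zz=P[b][k][:,2]
for x,y,c,z in zip(X[k],Y[k],col,zz):
    M[y:y+2,x:x+2]=(0,255,255) if .036<z<.043 else (0,0,255) if .012<z<.0165 else c
cv2.imwrite("pics/map.png",M)
for t in(35,45,60):
  for p in([.36,-.31,.035],[.34,-.32,.035],[.5,-.26,.13],[.55,-.24,.07]):
    for y in(.3,.45):
        for f in (0,np.pi):
            Rm=R(y,np.radians(t))
            if f: Rm=Rm*[-1,1,-1]
            q=solver.inverse_kinematics(p,Rm);print(t,p,y,f>0,None if q is None else np.round(q,2))
E
```

```text
top n 807 0.15078260209795785
carton top rect ((420.30023193359375, -290.837646484375), (93.08853149414062, 102.2725830078125), 30.16353416442871)
all ((445.6219787597656, -271.3995361328125), (168.77711486816406, 155.59524536132812), 8.634390830993652)
35 [0.36, -0.31, 0.035] 0.3 False [ 1.52  0.61 -0.57  2.27 -0.98  0.34  0.72]
35 [0.36, -0.31, 0.035] 0.3 True [ 1.94  0.95 -1.13  2.25  0.79  0.31  2.23]
35 [0.36, -0.31, 0.035] 0.45 False [ 1.47  0.62 -0.5   2.21 -0.82  0.46  0.69]
35 [0.36, -0.31, 0.035] 0.45 True [ 0.89  0.56  0.18  2.25 -1.25  0.75 -2.1 ]
35 [0.34, -0.32, 0.035] 0.3 False [ 1.55  0.61 -0.54  2.27 -0.95  0.38  0.74]
35 [0.34, -0.32, 0.035] 0.3 True [ 2.02  0.99 -1.16  2.25  0.81  0.37  2.26]
35 [0.34, -0.32, 0.035] 0.45 False [ 1.5   0.61 -0.48  2.21 -0.8   0.49  0.71]
35 [0.34, -0.32, 0.035] 0.45 True [ 0.92  0.56  0.21  2.25 -1.22  0.78 -2.07]
35 [0.5, -0.26, 0.13] 0.3 False [ 1.15  0.42 -0.52  2.16 -0.87  0.39  0.21]
35 [0.5, -0.26, 0.13] 0.3 True [ 1.56  0.64 -1.06  2.14  0.16  0.29  2.43]
35 [0.5, -0.26, 0.13] 0.45 False [ 1.15  0.46 -0.5   2.1  -0.77  0.51  
[... 2154 characters left out ...]
0.98  0.75  1.16]
60 [0.34, -0.32, 0.035] 0.45 True [ 1.32  0.81 -0.01  2.17 -1.29  1.08 -1.75]
60 [0.5, -0.26, 0.13] 0.3 False [0.04 0.96 1.11 2.34 4.33 1.74 1.07]
60 [0.5, -0.26, 0.13] 0.3 True [ 0.04  0.96  1.11  2.34  4.33  1.74 -2.07]
60 [0.5, -0.26, 0.13] 0.45 False [ 1.79  0.99 -1.1   2.15 -0.67  0.32  0.55]
60 [0.5, -0.26, 0.13] 0.45 True [ 1.64  0.82 -0.87  2.15 -1.12  0.49 -2.22]
60 [0.55, -0.24, 0.07] 0.3 False [ 1.79  1.46 -1.32  2.19  1.93  0.27 -1.91]
60 [0.55, -0.24, 0.07] 0.3 True [ 1.79  1.46 -1.32  2.19  1.93  0.27  1.23]
60 [0.55, -0.24, 0.07] 0.45 False [ 1.81  1.53 -1.38  2.1   1.25  0.37 -1.13]
60 [0.55, -0.24, 0.07] 0.45 True [ 1.81  1.53 -1.38  2.1   1.25  0.37  2.01]
```

View pics/map.png

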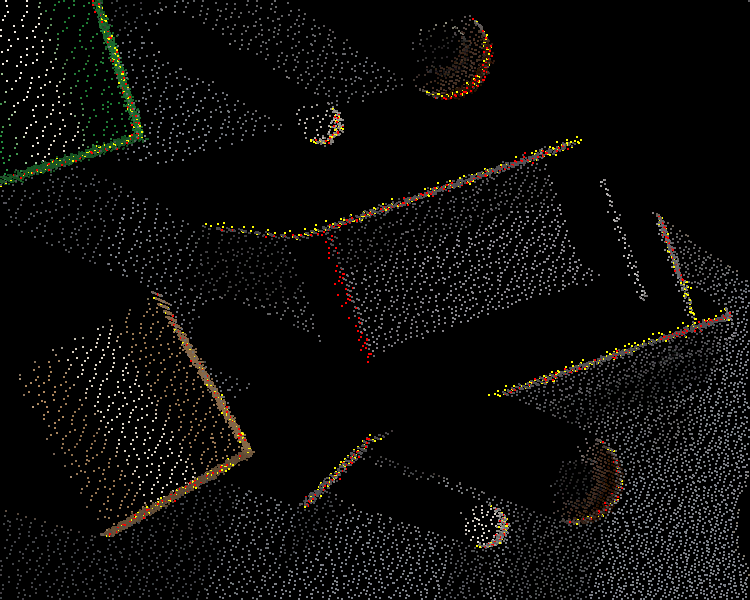

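Holder fit: origin about (0.540, -0.244), yaw 0.332. Carton in the holder frame: centre (-0.129, -0.005), rotated +0.19 rad. I'll go behind it with closed fingers, tool leaning 35°, and push left of centre to square it.

```bash
cat >> h.py <<'E'
YAW=.332;F=np.array([np.cos(YAW),np.sin(YAW),0]);N=np.array([-np.sin(YAW),np.cos(YAW),0]);O=np.array([.540,-.2445,0])
def W(x,y,z): return O+x*F+y*N+np.array([0,0,z])
def hf(p): p=np.asarray(p)-O; return np.stack([p@F,p@N,p[...,2]],-1)
def fwd():  # push force along the holder axis (positive = resisted), vertical
    s=env.sense(); f=np.array(s["wrist_force"]); return -f@F,f@N,f[2],s["t"]
def tare(n=1): global Z; Z=np.array(env.sense()["wrist_force"])
def cart(tag=None):  # carton top rect in holder frame
    im,d=viewer.read_camera("scene");P=hf(cloud("scene",d))
    if tag: cv2.imwrite(f"pics/{tag}.png",im[...,::-1])
    h=cv2.cvtColor(im,cv2.COLOR_RGB2HSV)
    t=(d>0)&(abs(P[...,2]-.150)<.007)&(P[...,0]>-.25)&(P[...,0]<.1)&(abs(P[...,1])<.1)
    t&=~((h[...,0]>45)&(h[...,0]<130)&(h[...,1]>100))
    t=cv2.morphologyEx(t.astype(np.uint8),cv2.MORPH_OPEN,np.ones((3,3)));n,l,st,_=cv2.connectedComponentsWithStats(t)
    t=l==1+np.argmax(st[1:,4])
    r=cv2.minAreaRect(P[t][:,:2].astype(np.float32)*1000);a=(r[2]+45)%90-45
    print("carton top n",t.sum(),"c",np.round(r[0],1),"size",np.round(r[1],1),"yaw",round(a,1));return r,a
E
python3 - <<'E'
from h import *
cart()
effector.grasp(5)
T=R(YAW,np.radians(35))
for p in(W(-.225,.022,.22),):
    env.reach(p,T);print(env.sense()["t"])
print(hf(env.sense()["ee_pos"]),fwd())
env.movel(W(-.225,.022,.032),rate=.12);print(fwd())
for x in(-.221,-.217): env.movel(W(x,.022,.032),rate=.03);print(fwd())
im,d=viewer.read_camera("scene");cv2.imwrite("pics/s1.png",im[...,::-1]);print(env.sense()["gripper_width"],env.sense()["joint_positions"])
cart()
E
```

```text
carton top n 811 c [-128.5   -5.3] size [ 91.5 102.6] yaw 11.3
3.7333
[-0.22517976  0.02069735  0.22044273] (np.float64(0.07172515643955553), np.float64(-0.04443965571413738), np.float64(-0.7553195639150238), 3.7333)
(np.float64(0.5049445496797241), np.float64(-0.006715441599974142), np.float64(-0.6766975299793109), 5.45)
(np.float64(-0.1762767486232611), np.float64(0.07805383467108498), np.float64(-0.9890577815984163), 5.7333)
(np.float64(0.5453277787879875), np.float64(0.3602404108360957), np.float64(0.05757022564596627), 6.0167)
0.0003934426591461587 [ 1.45533724  0.56605926 -0.41962681  2.32846606 -1.11655362  0.43052701
  0.92677395]
carton top n 803 c [-127.7   -4.9] size [ 91.6 101.8] yaw 11.5
```

View pics/s1.png

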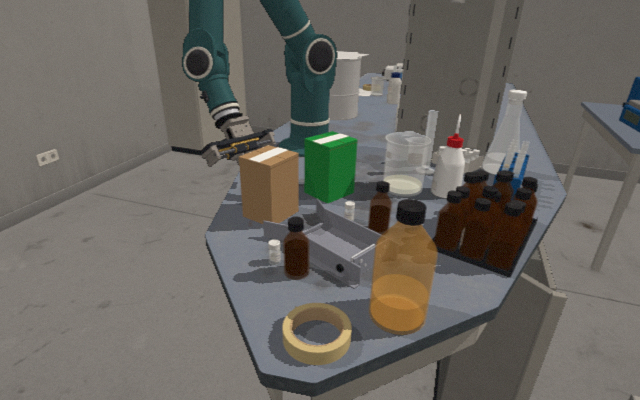

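The hand is behind the brown carton (scene 270,185), clear of the green one. Now pushing to square it.

```bash
python3 - <<'E'
from h import *
x=-.217;y=.022
for k in range(9):
    x+=.005;env.movel(W(x,y,.032),rate=.03);f=fwd()
    if k>=2:
        print(round(x,3),np.round(f,2),end=" ");r,a=cart()
        if a<1.5 or f[0]>9: break
E
```

```text
-0.202 [-0.42 -1.16  0.84  7.07] carton top n 808 c [-128.7   -5.4] size [ 92.7 101.4] yaw 11.2
-0.197 [-1.88  0.14 -0.21  7.43] carton top n 803 c [-128.3   -5.1] size [ 92.  100.8] yaw 11.6
-0.192 [-0.11 -0.19 -0.18  7.8 ] carton top n 815 c [-128.    -4.8] size [ 92.2 101.8] yaw 11.2
-0.187 [ 0.01 -0.04  0.42  8.17] carton top n 816 c [-126.3   -5. ] size [ 92.3 102.6] yaw 11.5
-0.182 [-0.04  0.12  0.73  8.53] carton top n 825 c [-122.3   -6.5] size [ 91.1 101.8] yaw 8.4
-0.177 [ 0.02 -0.45  0.64  8.9 ] carton top n 826 c [-117.4   -7.4] size [ 93.6 102.3] yaw 8.6
-0.172 [ 0.66 -0.03  0.31  9.27] carton top n 837 c [-113.4   -9.3] size [ 92.4 102.1] yaw 6.1
```

```bash
python3 - <<'E'
from h import *
x=-.172
env.movel(W(x-.012,.022,.032),rate=.08);env.movel(W(x-.012,-.017,.032),rate=.08);env.movel(W(x,-.017,.032),rate=.06)
y=-.017
for k in range(8):
    x+=.005;y+=.0018;env.movel(W(x,y,.032),rate=.03);f=fwd()
    print(round(x,3),round(y,4),np.round(f,2),end=" ");r,a=cart()
    if f[0]>9 or a<-3: break
E
```

```text
-0.167 -0.0152 [ 0.07  0.38  0.44 10.93] carton top n 833 c [-112.4   -8.4] size [ 91.7 101.3] yaw 4.8
-0.162 -0.0134 [ 0.31  0.02 -0.84 11.31] carton top n 845 c [-107.    -7.4] size [ 91.4 100.2] yaw 5.9
-0.157 -0.0116 [ 0.14 -0.54 -0.42 11.68] carton top n 857 c [-103.2   -4.7] size [ 92.3 103.7] yaw 3.8
-0.152 -0.0098 [-0.22 -0.59 -0.26 12.06] carton top n 850 c [-96.9  -3.9] size [ 91.7 103.3] yaw 2.0
-0.147 -0.008 [ 0.4   0.65 -0.16 12.43] carton top n 856 c [-93.4  -3.6] size [ 93.4 101.3] yaw 1.9
-0.142 -0.0062 [-0.27  0.29  0.64 12.81] carton top n 876 c [-87.9  -2.3] size [ 93.2 103.5] yaw 1.2
-0.137 -0.0044 [ 0.72  0.15  0.43 13.18] carton top n 877 c [-82.8  -1.7] size [ 92.6 101. ] yaw 1.1
-0.132 -0.0026 [ 1.45 -0.87 -0.85 13.56] carton top n 872 c [-77.5   0.1] size [102.1  92.6] yaw -0.2
```

```bash
python3 - <<'E'
from h import *
x=-.132;y=-.002
while x<-.09:
    x+=.005 if x<-.114 else .002;env.movel(W(x,y,.032),rate=.03);f=fwd()
    print(round(x,3),np.round(f,2))
    if f[0]>5: break
cart("s2");print(hf(env.sense()["ee_pos"]))
E
```

```text
-0.127 [ 0.28 -0.34 -0.52 13.92]
-0.122 [ 0.27 -1.03  0.05 14.24]
-0.117 [-0.11  0.17 -0.28 14.56]
-0.112 [ 0.12  0.78  0.56 14.88]
-0.11 [ 0.25  0.11  0.5  15.12]
-0.108 [ 1.15 -0.36  1.22 15.38]
-0.106 [ 1.11  0.55  0.25 15.62]
-0.104 [ 1.42 -0.93  0.29 15.88]
-0.102 [ 0.69 -0.46  0.97 16.12]
-0.1 [ 6.43  1.    3.35 16.38]
carton top n 934 c [-47.7   0.6] size [ 90.5 101.4] yaw 1.5
[-0.10104057 -0.00193331  0.03164768]
```

```bash
python3 - <<'E'
from h import *
env.movel(W(-.125,-.002,.032),rate=.1);env.movel(W(-.125,0,.124),rate=.15);env.movel(W(-.105,0,.124),rate=.1)
x=-.105
while x<-.024:
    x+=.005;env.movel(W(x,0,.124),rate=.04);f=fwd();print(round(x,3),np.round(f,2))
    if f[0]>8: break
im,d=viewer.read_camera("scene");cv2.imwrite("pics/s3.png",im[...,::-1])
E
```

```text
-0.1 [ 1.01  0.26 -1.02 18.22]
-0.095 [ 1.64 -0.47  0.96 18.49]
-0.09 [ 1.87 -0.31  1.6  18.77]
-0.085 [ 1.04  0.16  0.73 19.04]
-0.08 [ 1.59 -1.17  0.49 19.32]
-0.075 [ 1.39  0.33  0.83 19.59]
-0.07 [ 0.82 -0.9  -0.03 19.87]
-0.065 [ 0.84 -1.   -0.38 20.14]
-0.06 [ 0.92 -0.29 -1.17 20.42]
-0.055 [-0.31 -0.08 -0.15 20.69]
-0.05 [ 0.43 -0.99  0.69 20.97]
-0.045 [ 0.29  0.18  0.22 21.24]
-0.04 [-0.14 -0.39  0.34 21.52]
-0.035 [-0.55  0.03 -0.09 21.79]
-0.03 [ 0.88  0.69 -0.34 22.07]
-0.025 [-0.28  1.13 -0.04 22.34]
-0.02 [ 1.15  0.24  1.13 22.62]
```

View pics/s3.png

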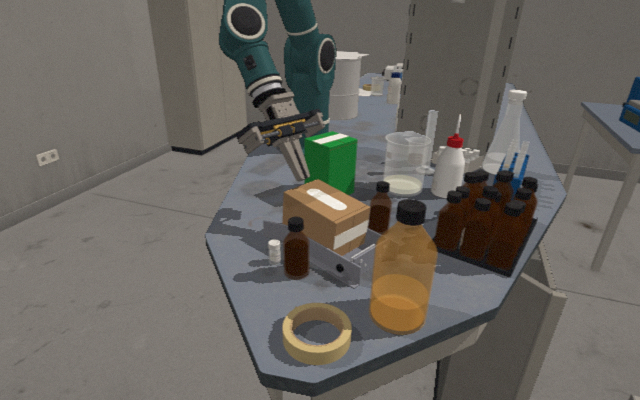

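The carton lies in the holder with the pale panel up (scene 325,205). I back off, measure it, and push it in.

```bash
cat >> h.py <<'E'
def lying():
    im,d=viewer.read_camera("scene");P=hf(cloud("scene",d))
    t=(d>0)&(P[...,2]>.085)&(P[...,2]<.112)&(P[...,0]>-.08)&(P[...,0]<.17)&(abs(P[...,1])<.075)
    t=cv2.morphologyEx(t.astype(np.uint8),cv2.MORPH_OPEN,np.ones((5,5)))>0
    n,l,st,_=cv2.connectedComponentsWithStats(t.astype(np.uint8));t=l==1+np.argmax(st[1:,4])
    Q=P[t];r=cv2.minAreaRect(Q[:,:2].astype(np.float32)*1000)
    u=Q[(abs(Q[:,1])<.04)];c=np.polyfit(u[:,0],u[:,2],1)
    print("lying c",np.round(r[0],1),np.round(r[1],1),round((r[2]+45)%90-45,1),"tail x",np.round(np.percentile(Q[:,0],[1,99]),4),"z tail/mid/slope",np.round([np.polyval(c,0),np.polyval(c,.075),c[0]],4))
E
python3 - <<'E'
from h import *
env.movel(W(-.09,0,.15),rate=.2)
lying();print(env.sense()["t"])
q=env.sense()["joint_positions"]
for t in(20,35):
  for x,z in((-.09,.07),(-.04,.07),(.0,.07),(0,.05)):
    print(t,x,z,np.round(solver.inverse_kinematics(W(x,0,z),R(YAW,np.radians(t))),2))
for c in("scene","top"):
  if c=="top": viewer.read_camera(c)
  for n in ("carton_base","carton_center"): print(c,n,[(np.round(hf(r["at"]),3),round(r["score"],2)) for r in tip_of(c,n)])
E
```

```text
lying c [44.8  1.3] [102.6 150.2] -0.6 tail x [-0.0271  0.1189] z tail/mid/slope [ 0.1058  0.0986 -0.0954]
23.2417
20 -0.09 0.07 [ 0.78  0.43 -0.15  2.15 -0.57  0.43 -0.08]
20 -0.04 0.07 [ 0.67  0.46 -0.12  2.09 -0.55  0.43 -0.19]
20 0.0 0.07 [ 0.58  0.49 -0.09  2.04 -0.54  0.44 -0.26]
20 0 0.05 [ 0.58  0.53 -0.08  2.04 -0.59  0.4  -0.2 ]
35 -0.09 0.07 [ 1.17  0.52 -0.42  2.22 -1.11  0.39  0.61]
35 -0.04 0.07 [ 1.08  0.54 -0.45  2.17 -1.11  0.34  0.53]
35 0.0 0.07 [ 1.01  0.57 -0.45  2.13 -1.09  0.3   0.44]
35 0 0.05 [ 1.04  0.62 -0.49  2.13 -1.14  0.26  0.52]
scene carton_base []
scene carton_center [(array([-0.12 ,  0.185,  0.074]), 0.77)]
top carton_base [(array([-0.118,  0.182,  0.   ]), 0.97), (array([-0.031,  0.004,  0.06 ]), 0.81), (array([0.043, 0.003, 0.058]), 0.72)]
top carton_center [(array([-0.033,  0.002,  0.062]), 0.45)]
```

```bash
python3 - <<'E'
from h import *
env.movel(W(-.075,0,.066),rate=.15);env.movel(W(-.045,0,.066),rate=.1)
x=-.045
while x<.004:
    x+=.004 if x<-.018 else .0015;env.movel(W(x,0,.066),rate=.03);f=fwd();print(round(x,4),np.round(f,2))
    if f[0]>12: break
lying()
E
```

```text
-0.041 [ 0.48  1.06  0.78 24.94]
-0.037 [ 0.22 -0.67  0.09 25.22]
-0.033 [-0.33 -0.72 -0.28 25.51]
-0.029 [-0.09  0.23 -0.52 25.79]
-0.025 [ 0.06 -0.79 -0.42 26.08]
-0.021 [ 0.08 -1.39  0.2  26.36]
-0.017 [-0.35  0.04  0.14 26.64]
-0.0155 [ 0.75  0.1   0.34 26.89]
-0.014 [ 0.33 -0.83 -0.63 27.14]
-0.0125 [ 1.02 -1.08 -0.84 27.39]
-0.011 [ 0.86  0.78 -1.06 27.64]
-0.0095 [ 1.58  0.29 -0.39 27.89]
-0.008 [ 2.63  0.48 -0.26 28.14]
-0.0065 [ 2.85  0.55  1.23 28.39]
-0.005 [ 4.21  0.48  0.06 28.64]
-0.0035 [ 4.33  1.11  0.45 28.89]
-0.002 [ 5.19  0.24  0.45 29.14]
-0.0005 [ 5.11  0.65  0.4  29.39]
0.001 [ 5.77  0.77 -0.06 29.64]
0.0025 [ 7.6   0.27  0.77 29.89]
0.004 [ 7.59  0.51  0.86 30.14]
lying c [66.4  2. ] [194.2 102.4] 0.5 tail x [-0.0195  0.1618] z tail/mid/slope [ 0.1037  0.1    -0.0496]
```

```bash
python3 - <<'E'
from h import *
x=.004
while x<.014:
    x+=.001;env.movel(W(x,0,.066),rate=.03);f=fwd();print(round(x,4),np.round(f,2),np.round(hf(env.sense()["ee_pos"]),4))
    if f[0]>12.5: break
im,d=viewer.read_camera("scene");cv2.imwrite("pics/s4.png",im[120:280,220:430,::-1].repeat(3,0).repeat(3,1))
E
```

```text
0.005 [ 7.61  1.07  1.5  30.44] [ 0.0037 -0.0001  0.0653]
0.006 [10.54  1.84  0.78 30.69] [ 0.0038 -0.0001  0.0649]
0.007 [14.73  1.79  2.44 30.94] [ 0.0039 -0.0003  0.0645]
```

View pics/s4.png

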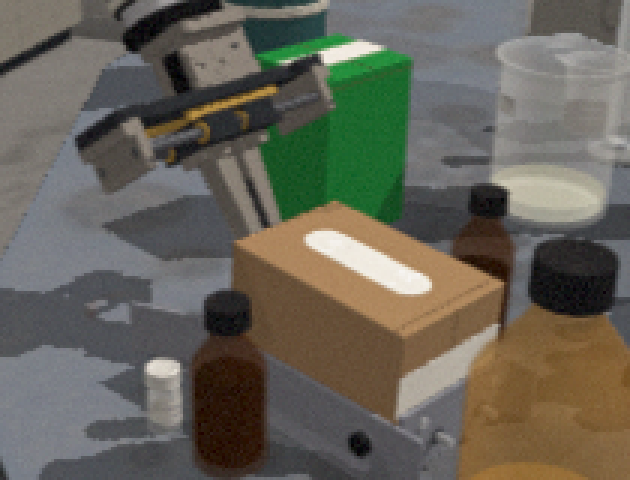

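At the hard stop (14.7 N), with the carton between the rails. Now moving the fingers down while they press.

```bash
python3 - <<'E'
from h import *
z=.066;x=.006
while z>.051:
    z-=.002;env.movel(W(x,0,z),rate=.03);f=fwd();print(round(x,4),round(z,3),np.round(f,2),np.round(hf(env.sense()["ee_pos"]),4))
    if f[0]>15: x-=.0012
    if f[0]<8: x+=.0005
lying()
E
```

```text
0.006 0.064 [12.9   1.36  3.35 31.24] [ 0.0033 -0.0003  0.0626]
0.006 0.062 [14.73  2.32  2.82 31.49] [ 0.0027 -0.0003  0.0603]
0.006 0.06 [15.92  2.87  3.12 31.74] [ 0.0023 -0.0002  0.058 ]
0.0048 0.058 [14.67  2.03  3.12 31.99] [ 0.0017 -0.0003  0.0565]
0.0048 0.056 [16.26  2.26  8.47 32.24] [ 0.0018 -0.0006  0.055 ]
0.0036 0.054 [13.44  1.54  7.77 32.49] [ 0.0016 -0.0009  0.0536]
0.0036 0.052 [13.81  0.66  7.87 32.74] [ 0.0016 -0.0012  0.0517]
0.0036 0.05 [14.03  0.16  7.31 32.99] [ 0.0016 -0.0015  0.0498]
lying c [58.7  1.3] [201.2 101.7] 0.7 tail x [-0.0332  0.1588] z tail/mid/slope [ 0.0973  0.0959 -0.0188]
```

```bash
python3 - <<'E'
from h import *
x=.0036
for x in(0,-.004,-.008,-.013): env.movel(W(x,0,.050),rate=.03);print(x,np.round(fwd(),2))
env.movel(W(-.08,0,.07),rate=.12);env.movel(W(-.12,0,.2),rate=.2)
lying();env.pause(.5);lying();print(env.sense()["t"],np.round(fwd(),2))
im,d=viewer.read_camera("scene");cv2.imwrite("pics/s5.png",im[120:280,220:430,::-1].repeat(3,0).repeat(3,1))
viewer.read_camera("top");print([(np.round(hf(r["at"]),3),round(r["score"],2)) for r in tip_of("top","carton_base")])
print([(np.round(r["at"],3),round(r["score"],2)) for n in("bottle_a","vial_a") for r in search_frame("scene",n)])
E
```

```text
0 [ 7.63  0.62  2.86 33.31]
-0.004 [ 3.88  0.93  1.   33.59]
-0.008 [ 0.31  0.68  0.34 33.88]
-0.013 [ 1.6   0.16  0.44 34.19]
lying c [78.7  2.4] [101.8 152.3] -0.3 tail x [0.0058 0.1534] z tail/mid/slope [ 0.0967  0.0958 -0.0123]
lying c [78.2  2.2] [102.2 151.8] -0.3 tail x [0.0062 0.1534] z tail/mid/slope [ 0.0968  0.0957 -0.0142]
36.3583 [-2.000e-02  4.600e-01  6.000e-02  3.636e+01]
[(array([0.008, 0.005, 0.046]), 0.98), (array([-0.118,  0.182,  0.001]), 0.77)]
[(array([ 0.671, -0.33 ,  0.056]), 0.96), (array([ 0.594, -0.1  ,  0.074]), 0.76), (array([ 0.618, -0.354,  0.023]), 0.63), (array([ 0.686, -0.262,  0.021]), 0.55)]
```

View pics/s5.png

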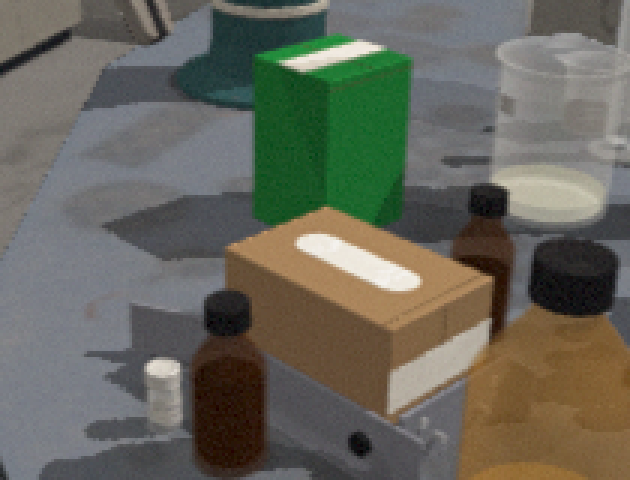

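```bash
python3 -c "
from h import *
lying();workorder.finish_job();print(env.sense()['t'])"
```

```text
lying c [79.1  2.3] [102.5 151.6] -0.6 tail x [0.007  0.1534] z tail/mid/slope [ 0.0969  0.0957 -0.0154]
the job is handed in; nothing more can be done
the job is handed in; nothing more can be done
```

The carton is loaded in the holder, lying level with the pale panel on top and its tail behind the sill. I handed the job in at about 36 s of the 72 s allowed.

**What I did:**
- **Slide:** I squared the brown carton with low, closed-finger pushes and slid it in until I felt the sill at about holder x = -2.5 mm (6.4 N).
- **Tip:** I tipped it with a push about 130 mm high, which took no more than 2 N.
- **Push in:** I pressed the tail in to the spring's hard stop and moved the fingers 16 mm down while pressing. The sideways push never read above 16.3 N (about 18 N with the vertical part). I then backed off, and the arm touches nothing.

**Last checks:**

| Check | Measured | Needed |
|---|---|---|
| Tail centre, holder x | about 4–7 mm | -5 to 19 mm |
| Tail centre height, depth picture | about 51 mm | 46 to 53 mm |
| Tail centre height, tip network | 46 mm (good to about 4 mm) | 46 to 53 mm |
| Sideways offset, depth picture | 2 mm | within 8 mm |
| Sideways offset, tip network | 5 mm (good to about 4 mm) | within 8 mm |
| Tilt from level | about 0.8° | about 2° |

- **Where the checks disagreed:** the depth picture and the network differ by about 5 mm on height. I trusted the depth figure, but the network's value lies right at the lower limit.
- **Bottles and vials:** the last search found both bottles and the right-hand vial within about 5 mm of their starting places in plan. It did not report the left-hand vial, which is hidden behind the carton. The hand never went near it, but I did not see it at the end.

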